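Right the fallen vials, load the lane, close the sliding guard and start

TASK

Get the vial lane ready for its run: slide the clear guard fully open, stand every fallen vial in the lane upright on the dark belt, and add the vial or vials waiting on the worktop, so that all of them stand upright wholly on the belt. Then slide the guard fully shut over them and press the start key right down. Leave the other things on the bench where they are.

Things in the scene. Friction and masses are not known exactly. Their poses are not given: they have to be found in the camera images.
- belt_mid (a point): middle of the dark belt (the lane) on the white lane unit, at belt height, 24 mm above the worktop. Its y axis runs along the lane (the grey drive housing lies to -y), its x axis across it, away from the robot, z up; the unit stands turned by up to 0.1 rad. The belt is 250 mm long in y and 74 mm wide in x.
- lane_unit: the fixed white lane unit, same axes as belt_mid; origin on the worktop below (0, -105 mm) from belt_mid. Seen from belt_mid: the belt is flush with a level deck reaching 75 mm to either side in x; then a guard track on each side, 6 mm higher. The unit ends 135 mm to +y. The drive housing, 124 mm wide, top 62 mm above the belt, begins 162 mm to -y.
- guard (a joint): travel of the clear guard (m): 0 fully shut over the lane, 0.29 fully open, pushed along the lane's -y over the drive housing. Slides along its track with about 1.5 N friction and some drag, and stays where it is left. When shut its ends lie 130 mm to +y and 150 mm to -y of belt_mid.
- guard_handle (a point): middle of the black bar handle on the guard: a round bar 12 mm thick, 90 mm long, along the lane's y, its axis 36 mm above the guard's top face, a leg at each end. Moves with the guard; axes as belt_mid. The guard is a tunnel of clear sheet, open at both ends and below: 280 mm long in y, 164 mm wide, top face 137 mm above the belt; inside 156 mm wide, 133 mm high.
- start_key (a joint): travel of the round start key (m): 0 up, 0.006 fully down; a spring of about 4 N at full travel. Pressed straight down; counts as pressed beyond 0.0045.
- start_key_top (a point): top of the green round start key (26 mm across) on top of the drive housing; free from above only while the guard is shut, covered by the guard when that is open.
- vial_a_mid (a point): brown dropper bottle with black dropper cap: 27 mm across and 89 mm tall; straight body up to 60 mm, a 20 mm wide collar up to 71 mm, then a 12 mm wide rubber teat; 30 to 60 g. The point is on its axis, half-way up (44.5 mm above its foot); its z axis runs from foot to teat, so z points up when it stands upright and level when it lies. Starts lying across the lane, in any of three places 75 mm apart.
- vial_b_mid (a point): brown dropper bottle with black dropper cap: 27 mm across and 89 mm tall; straight body up to 60 mm, a 20 mm wide collar up to 71 mm, then a 12 mm wide rubber teat; 30 to 60 g. The point is on its axis, half-way up (44.5 mm above its foot); its z axis runs from foot to teat, so z points up when it stands upright and level when it lies. May be absent. Starts lying across the lane, in any of the three places.
- vial_c_mid (a point): brown dropper bottle with black dropper cap: 27 mm across and 89 mm tall; straight body up to 60 mm, a 20 mm wide collar up to 71 mm, then a 12 mm wide rubber teat; 30 to 60 g. The point is on its axis, half-way up (44.5 mm above its foot); its z axis runs from foot to teat, so z points up when it stands upright and level when it lies. May be absent. Starts standing upright in the lane, in any of the three places.
- vial_d_mid (a point): brown dropper bottle with black dropper cap: 27 mm across and 89 mm tall; straight body up to 60 mm, a 20 mm wide collar up to 71 mm, then a 12 mm wide rubber teat; 30 to 60 g. The point is on its axis, half-way up (44.5 mm above its foot); its z axis runs from foot to teat, so z points up when it stands upright and level when it lies. Starts standing on the worktop to the left of the lane unit.
- vial_e_mid (a point): brown dropper bottle with black dropper cap: 27 mm across and 89 mm tall; straight body up to 60 mm, a 20 mm wide collar up to 71 mm, then a 12 mm wide rubber teat; 30 to 60 g. The point is on its axis, half-way up (44.5 mm above its foot); its z axis runs from foot to teat, so z points up when it stands upright and level when it lies. May be absent. Starts standing on the worktop to the left of the lane unit.
- lab_balance: bench balance, fixed, 235 mm deep in x, 190 mm wide in y, 94 mm high, behind the waiting vials and to the left of the lane unit: keep the gripper clear of it. The point lies at the middle of its underside.
- lidded_crucible: White lidded crucible, 45 mm across, 49 mm high, left of the balance. A bystander, to be left where it is. The point lies at the middle of its underside.
- marker: Marker pen, 135 mm long, 13 mm thick, near the front edge. A bystander, to be left where it is. The point lies at the middle of its underside.
- jar: Sample jar with blue screw lid, 56 mm across, 73 mm high, behind the lane unit. A bystander, to be left where it is. The point lies at the middle of its underside.

How it is judged:
By the outcome, as a careful person would: the job done as asked, in the order asked, and still so for the second after the job is handed in, with the robot touching nothing.
Of vial_b, vial_c, vial_e only 2 to 3 are there at a start; the rules pass over those that are not, and their reading is None.
Once in a run the grip may slacken for a moment while it holds something.
It also fails if it takes over 210 s, if anything falls off the work surface, if the arm or the gripper's body presses on something with over 40 N, if the wrist force passes 120 N, or if a joint passes its speed limit or range.

ROBOT

A 6-joint arm with a two-finger parallel gripper is mounted at the origin on a cart in front of the work surface, level with it; the furniture and walls round the work are solid. World frame = base frame: x ahead of the robot, y to its left, z up, the work surface at z = 0. Lengths are in m, angles in degrees, forces in N, time in s.
With the tool pointing down it reaches from about 0.325 to 0.775 m from the base axis. Payload 5.5 kg.
Tool frame: the origin (TCP) lies at the centre of the arm's flange, where the gripper is bolted on; the fingertips stand 182 mm ahead of it and the grasp point (between the pads) lies 163 mm ahead of it; z points along the fingers, y is the direction in which the jaws open and shut (so a half turn about z gives the same grasp; the last joint's range is limited). The gripper opens to 88 mm and grips with 3 to 60 N. Pads are 20 mm wide; open, the fingers measure 115 mm over their backs; the gripper's body (75 mm by 178 mm) begins 61 mm behind the grasp point.
Start: joints at [-69.425, 5.22, 70.514, -0, 104.267, -3.249], TCP at [0.242, -0.549, 0.405] pointing down, gripper open.
Joint ranges: [-164.24, 164.24], [-49.07, 125.15], [9.68, 141.18], [-86.29, 266.29], [3.28, 154.24], [-151.56, 151.56]. Speed limits (degrees/s): [147.25, 147.25, 172.46, 180, 180, 180].

INTERFACE

Orientations are given as [roll, pitch, yaw] about the fixed x, y, z axes, in that order (R = Rz(yaw) Ry(pitch) Rx(roll)).
In Python, from station import r gives the robot as it stands. The module is installed in compiled form; this text tells all that it offers. Calls block until the motion is done:
- r.reach(position, orientation): joint-space move of the TCP to a pose.
- r.servo_line(position, rotation=None, speed=0.15): straight line of the TCP; rotation=None keeps the orientation; speed is the mean speed in m/s.
- r.move_joints(angles): joint-space move.
- r.let_go() and r.grab(squeeze=None): open the fingers fully, or close them until they stop; squeeze is the grip in N (None keeps the last).
- r.wait(seconds).
- r.inverse_kinematics(position, orientation): joint angles nearest the present ones, or None.
- r.sense(): the state.
- r.snapshot(name): name is "scene" or "top" or "wrist"; returns a dict with "frame" (400x640x3 uint8, red, green, blue), "fx", "fy", "cx", "cy" (pixels), "R" (3x3) and "t" (3): a world point X has camera coordinates R X + t. Camera axes: x right, y down, z forward; pixel columns grow to the right and rows downward; lengths in m; the calibration is good to about 2 mm. A picture is of the moment at which its call begins. There is no depth.
A pose or a line that the arm cannot do raises r.IKError and nothing moves.
- r.hand_in(): hands the job in, once; it reports no verdict.
The state is a dict: "clock": time; "joints": joint angles; "joint_vel": joint speeds; "joint_torque": joint torques, N m; "tcp_pos": TCP position; "orientation": TCP orientation; "contact_force": force on the tool from outside, world axes, zero at the start; "torque": the same for the moment, N m; "opening": finger opening in m.
Only numpy, scipy, OpenCV 4.12 (cv2) and the standard library are available. Lean on these libraries where they do the work, as an engineer would, in place of code of your own. Each camera call takes 0.05 s, during which the arm holds its last target.

## Working session

There is one attempt and no reset: what is moved stays moved. The work goes in short steps, each a Python script; the robot and the scene stay as the last script left them, time stands still between calls to the robot, and variables do not carry over. Pictures are saved under pics/ and viewed, and the job is handed in when it is done.

```bash
mkdir -p pics
python3 - <<'E'
from station import r
import cv2
s=r.sense();print(s)
for n in("scene","top","wrist"):
    d=r.snapshot(n);cv2.imwrite(f"pics/{n}0.png",d["frame"][:,:,::-1]);print(n,d["fx"],d["fy"],d["cx"],d["cy"],d["R"],d["t"])
E
```

```text
{'clock': 0.0, 'joints': array([-6.94254889e+01,  5.26200698e+00,  7.05820075e+01, -1.42135130e-03,
        1.04266830e+02, -3.24664003e+00]), 'joint_vel': array([-0.02461425,  0.06514916,  0.04527058, -0.03826193, -0.14764062,
       -0.04025595]), 'joint_torque': array([ 3.76452199e-04, -4.46453977e+01, -4.06441426e+01,  6.98424177e-02,
        2.93501979e-02, -1.43827401e-04]), 'tcp_pos': array([ 0.24236147, -0.54892678,  0.40351679]), 'orientation': array([-1.79889256e+02, -4.90159810e-03,  2.38207974e+01]), 'contact_force': array([-0.13623072, -0.38642058,  0.13650105]), 'torque': array([-0.00309115, -0.01324873, -0.02674173]), 'opening': 0.08799870702110844}
scene 408.281703607225 408.281703607225 316.41661637572196 200.37626307012061 [[-0.99994643  0.00624659 -0.00825314]
 [ 0.01025465  0.48957915 -0.87189856]
 [-0.00140582 -0.87193649 -0.48961698]] [0.51852731 0.0686863  1.16899847]
top 383.8978737040602 383.8978737040602 320.84695837910186 202.20778966155487 [[ 0.00684337 -0.9999706   0.00345897]
 [-0.99582424 -0.00712982 -0.0910124 ]
 [ 0.09103438 -0.00282169 -0.99584375]] [0.07183717 0.53618466 1.27034033]
wrist 334.27878886449264 334.27878886449264 320.45160579431786 197.31898663836012 [[ 0.40336365 -0.91503781 -0.00189148]
 [-0.87711735 -0.38723495  0.28410254]
 [-0.26069701 -0.11293759 -0.95879204]] [-0.5986036  -0.03398297  0.39149139]
```

View pics/scene0.png

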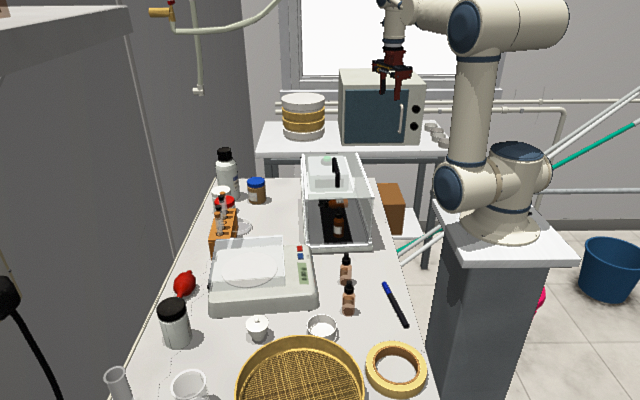

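View pics/top0.png

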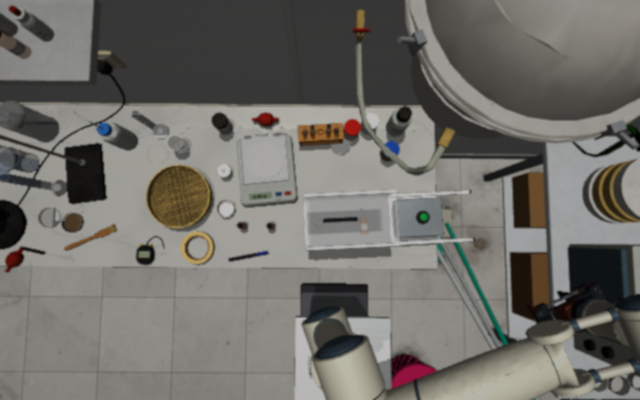

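View pics/wrist0.png

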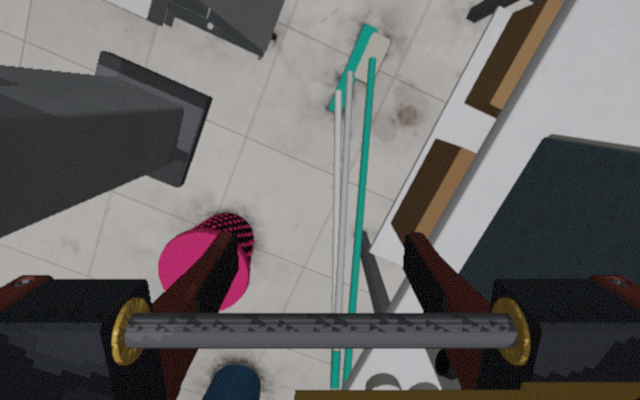

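```bash
cat > h.py <<'E'
import numpy as np, cv2
from station import r
def snap(n,out=None,crop=None,k=3):
    d=r.snapshot(n); f=d["frame"][:,:,::-1].copy(); d["bgr"]=f
    if out:
        g=f
        if crop: g=f[crop[1]:crop[3],crop[0]:crop[2]]
        g=cv2.resize(g,None,fx=k,fy=k,interpolation=cv2.INTER_CUBIC)
        cv2.imwrite("pics/"+out,g)
    return d
def ray(d,uv,z):
    u,v=uv; R=d["R"];t=d["t"]; c=-R.T@t
    w=R.T@np.array([(u-d["cx"])/d["fx"],(v-d["cy"])/d["fy"],1.])
    return c+w*(z-c[2])/w[2]
def proj(d,X):
    p=d["R"]@np.asarray(X,float)+d["t"]; return np.array([d["fx"]*p[0]/p[2]+d["cx"],d["fy"]*p[1]/p[2]+d["cy"]])
E
python3 - <<'E'
from h import *
snap("top","t1.png",(220,110,480,280),3)
snap("scene","s1.png",(200,140,420,330),3.5)
E
```

```text
(no output)
```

View pics/t1.png

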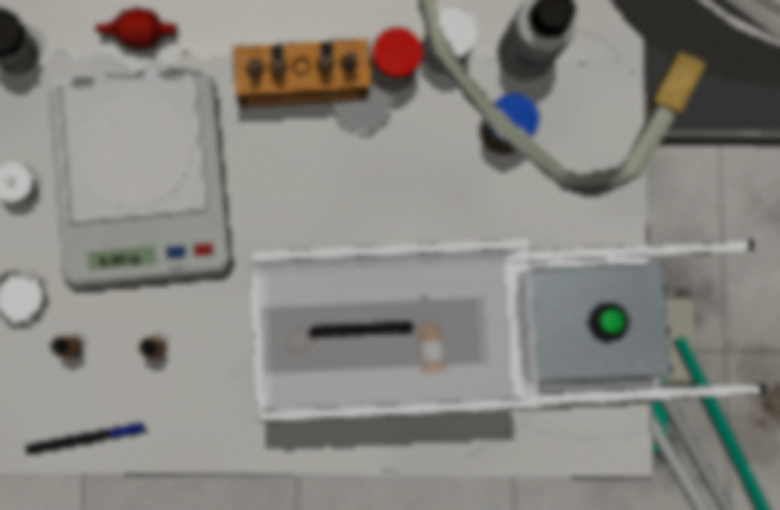

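View pics/s1.png

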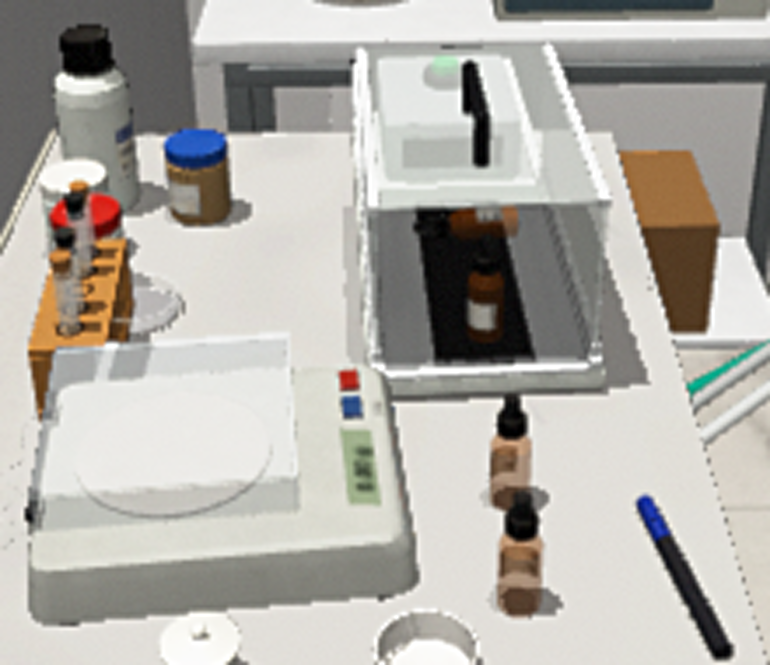

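Run:
```python
from h import *
d=snap("top"); f=d["bgr"].astype(int); 
sub=np.zeros(f.shape[:2],bool); sub[205:232,315:365]=1
m=(f.max(2)<60)&sub
ys,xs=np.nonzero(m); print("handle",xs.mean(),ys.mean(),xs.min(),xs.max())
rect=cv2.minAreaRect(np.c_[xs,ys].astype(np.float32));print(rect)
pts=np.array([ray(d,(x,y),.2)[:2] for x,y in zip(xs,ys)]);c=pts.mean(0);u,s,v=np.linalg.svd(pts-c);print(c,v[0],np.degrees(np.arctan2(v[0][0],v[0][1])), (pts@v[0]).max()-(pts@v[0]).min())
g=(f[:,:,1]>90)&(f[:,:,1]-f[:,:,2]>50)&(f[:,:,1]-f[:,:,0]>40);g[:, :400]=0;g[:,440:]=0;g[:200]=0;g[235:]=0
ys,xs=np.nonzero(g);print("key",xs.mean(),ys.mean(),len(xs));k=ray(d,(xs.mean(),ys.mean()),.094);print(k)
# rails ends, guard corner (px from zoomed crop)
for nm,(x,y),z in [("guard+y far",(256,256),.161),("guard+y near",(263,416),.161),("guard-y far",(528,245),.161),("guard-y near",(516,404),.161),("beltcorn",(265,308),.024),("b2",(486,298),.024),("b3",(486,362),.024),("b4",(266,372),.024),("hous",(530,265),.086),("h2",(662,262),.086),("h3",(668,377),.086),("h4",(538,385),.086),("vd",(68,346),.085),("ve",(153,346),.085),("railend",(749,245),.03),("railend",(757,390),.03)]:
    print(nm,ray(d,(220+x/3,110+y/3),z)[:2])
```

```text
handle 339.96190476190475 219.36190476190475 324 356
((339.99212646484375, 219.33370971679688), (3.2344303131103516, 32.106475830078125), 87.27368927001953)
[0.47002742 0.02027794] [ 0.05171307 -0.99866198] 177.03573697958512 0.0932007850511025
key 423.475 216.45 40
[ 0.48612629 -0.25111571  0.094     ]
guard+y far [0.54368227 0.12296075]
guard+y near [0.38379794 0.11432211]
guard-y far [ 0.5568165  -0.15110538]
guard-y near [ 0.39736055 -0.13740031]
beltcorn [0.50006203 0.11744807]
b2 [ 0.51306513 -0.13062317]
b3 [ 0.44136472 -0.13007383]
b4 [0.42853872 0.11563063]
hous [ 0.54428956 -0.16800251]
h2 [ 0.54854415 -0.30973934]
h3 [ 0.42566255 -0.31347064]
h4 [ 0.41624934 -0.17507672]
vd [0.45416821 0.32494682]
ve [0.45479691 0.23449592]
railend [ 0.57441812 -0.42574922]
railend [ 0.41231196 -0.43002846]
```

```bash
cat >> h.py <<'E'
TH=2.97; th=np.radians(TH)
ex=np.array([np.cos(th),np.sin(th),0]); ey=np.array([-np.sin(th),np.cos(th),0])
BM=np.array([0.4708,-0.0069,0.024])
def lane(x,y,z=0): return BM+ex*x+ey*y+np.array([0,0,z])
def tol(p): 
    q=np.asarray(p)-BM; return np.array([q@ex,q@ey,q[2]])
def st():
    s=r.sense(); print("t",round(s["clock"],1),"tcp",s["tcp_pos"].round(4),"rpy",s["orientation"].round(1),"F",s["contact_force"].round(1),"open",round(s["opening"],4)); return s
E
python3 - <<'E'
from h import *
H=np.array([.470,.0203]); o=[180,0,90+TH]
r.reach([H[0],H[1],.46],o); r.servo_line([H[0],H[1],.362]); st()
r.grab(20); st()
E
```

```text
t 3.3 tcp [0.4701 0.0202 0.3631] rpy [179.9   0.   93. ] F [0.4 0.6 0.3] open 0.0881
t 4.5 tcp [0.4693 0.0203 0.3619] rpy [-179.8   -0.    93. ] F [-4.7 -0.   1.3] open 0.0115
```

Run:
```python
from h import *
p0=r.sense()["tcp_pos"]; p0[2]=.362
r.servo_line(p0-ey*.28,speed=.12); s=st()
for k in (.285,.288,.290,.292,.294,.296):
    r.servo_line(p0-ey*k,speed=.03); s=st()
    if abs(s["contact_force"]@ey)>8: break
snap("top","t2.png",(220,110,480,280),3)
```

```text
t 6.9 tcp [ 0.484  -0.2592  0.362 ] rpy [180.   0.  93.] F [ 4.7  0.3 -2.3] open 0.0113
t 7.3 tcp [ 0.4843 -0.2646  0.362 ] rpy [180.   0.  93.] F [ 5.8  1.1 -1.2] open 0.0116
t 7.5 tcp [ 0.4845 -0.2677  0.362 ] rpy [180.   0.  93.] F [ 4.9  0.9 -1.7] open 0.0114
t 7.8 tcp [ 0.4846 -0.2685  0.362 ] rpy [180.   -0.2  93. ] F [ 3.9  6.9 -0.2] open 0.0112
t 8.0 tcp [ 0.4847 -0.2692  0.3619] rpy [-180.    -0.4   93.1] F [ 2.9 14.2  0.4] open 0.0111
```

View pics/t2.png

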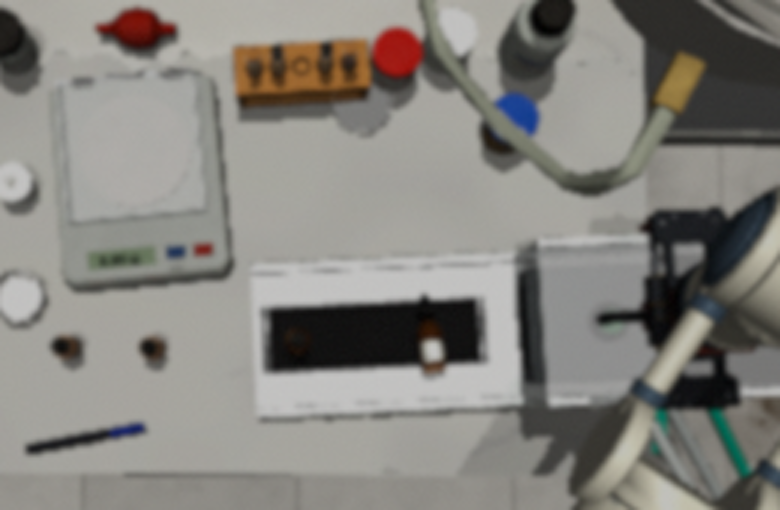

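Run:
```python
from h import *
s=r.sense();p=s["tcp_pos"]
r.servo_line(p+ey*.0015,speed=.03); r.let_go(); r.servo_line([p[0],p[1],.46]);
c=lane(-.05,-.02)
r.reach([c[0],c[1],.45],[180,0,90+TH]); st()
d=snap("wrist","w1.png",None,1)
d=snap("scene","s2.png",(200,140,420,330),3.5)
```

```text
t 11.3 tcp [ 0.4222 -0.03    0.4497] rpy [-180.     0.    92.9] F [-0.2  0.1  0.3] open 0.088
```

View pics/w1.png

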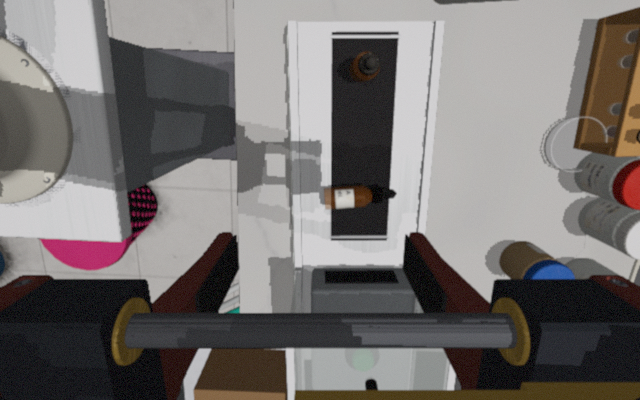

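View pics/s2.png

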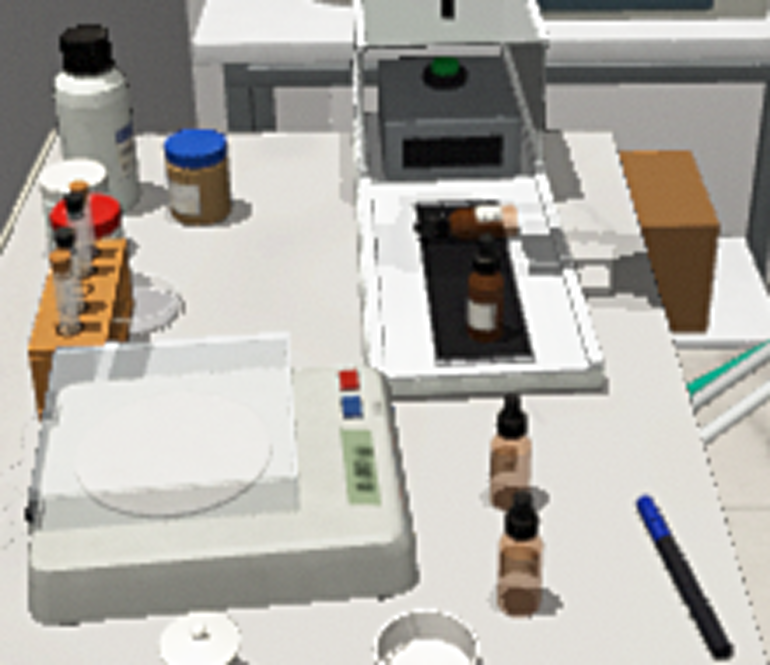

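Run:
```python
from h import *
d=snap("wrist")
for n,uv,z in [("c1",(332,34),.024),("c2",(398,33),.024),("c3",(388,240),.024),("c4",(331,239),.024),("foot",(323,197.5),.0375),("tip",(396,194),.0375),("ctop",(370,64),.113),("deckL",(288,22),.03),("deckR",(443,22),.03)]:
    X=ray(d,uv,z); print(n,X.round(4),tol(X).round(4))
t=snap("top")
f=t["bgr"].astype(int); m=(f.max(2)<45); m[:205]=0;m[240:]=0;m[:,:300]=0;m[:,385:]=0
ys,xs=np.nonzero(m); print(xs.min(),xs.max(),ys.min(),ys.max())
for n,uv,z in [("c1",(265,308),.024),("c2",(484,297),.024),("c3",(487,361),.024),("c4",(266,371),.024),("foot",(433,374),.0375),("tip",(425,297),.0375)]:
    X=ray(t,(220+uv[0]/3,110+uv[1]/3),z); print(n,X.round(4),tol(X).round(4))
```

```text
c1 [0.4274 0.1169 0.024 ] [-0.0369  0.1259  0.    ]
c2 [0.5002 0.1215 0.024 ] [0.036  0.1267 0.    ]
c3 [ 0.5156 -0.1259  0.024 ] [ 0.0386 -0.1212  0.    ]
c4 [ 0.4407 -0.1283  0.024 ] [-0.0364 -0.1197  0.    ]
foot [ 0.4269 -0.068   0.0375] [-0.047  -0.0587  0.0135]
tip [ 0.5157 -0.0591  0.0375] [ 0.0421 -0.0544  0.0135]
ctop [0.4605 0.0793 0.113 ] [-0.0058  0.0867  0.089 ]
deckL [0.3791 0.1253 0.03  ] [-0.0847  0.1368  0.006 ]
deckR [0.5462 0.1336 0.03  ] [0.0826 0.1364 0.006 ]
310 375 205 239
c1 [0.5001 0.1174 0.024 ] [0.0357 0.1227 0.    ]
c2 [ 0.5142 -0.1284  0.024 ] [ 0.037  -0.1236  0.    ]
c3 [ 0.4425 -0.1312  0.024 ] [-0.0347 -0.1227  0.    ]
c4 [0.4297 0.1156 0.024 ] [-0.0347  0.1245  0.    ]
foot [ 0.4275 -0.0692  0.0375] [-0.0465 -0.06    0.0135]
tip [ 0.5127 -0.0606  0.0375] [ 0.0391 -0.0558  0.0135]
```

```bash
cat >> h.py <<'E'
from scipy.spatial.transform import Rotation as Ro
def orient(a,j):
    z=a/np.linalg.norm(a); y=j-(j@z)*z; y/=np.linalg.norm(y); x=np.cross(y,z)
    return Ro.from_matrix(np.c_[x,y,z]).as_euler("xyz",degrees=True)
UP=np.array([0,0,1.])
E
cat > pa.py <<'E'
from h import *
foot=np.array([.4272,-.0686,.0375]); tip=np.array([.5145,-.0598,.0375])
ax=(tip-foot)/np.linalg.norm(tip-foot); foot=(foot+tip)/2-ax*.0445
jaw=np.cross(UP,ax)
b=np.radians(35); L=.163+.012; s=.038
def pose(phi,C,sg):  # phi 0 lying, 90deg upright
    ang=-b+phi  # angle of approach from down toward +ax
    a=-UP*np.cos(ang)+ax*np.sin(ang)
    return C-a*L, orient(a,sg*jaw)
C0=foot+ax*s
E
python3 - <<'E'
from pa import *
print(foot,ax,tol(foot+ax*.0445))
for sg in(1,-1):
  for phi in np.radians([0,20,45,70,90]):
    for dz in(0,.1):
      P,o=pose(phi,C0+UP*dz,sg); q=r.inverse_kinematics(P,o); print(sg,round(np.degrees(phi)),dz,P.round(3),o.round(0),None if q is None else np.round(q))
E
```

```text
[ 0.42657437 -0.06866306  0.0375    ] [0.99495789 0.10029358 0.        ] [-0.00291896 -0.05722563  0.0135    ]
1 0 0 [ 0.564 -0.055  0.181] [ 180.  -35. -174.] [  -7.   20.   80.   -8.  114. -104.]
1 0 0.1 [ 0.564 -0.055  0.281] [ 180.  -35. -174.] [  -7.   16.   74.   -9.  124. -105.]
1 20 0 [ 0.509 -0.06   0.207] [ 180.  -15. -174.] [  -9.    2.   95.   -4.   98. -105.]
1 20 0.1 [ 0.509 -0.06   0.307] [ 180.  -15. -174.] [  -9.   -1.   88.   -4.  108. -106.]
1 45 0 [ 0.434 -0.068  0.21 ] [ 180.   10. -174.] [ -15.  -22.  116.    4.   78. -111.]
1 45 0.1 [ 0.434 -0.068  0.31 ] [ 180.   10. -174.] [ -15.  -25.  107.    3.   88. -110.]
1 70 0 [ 0.365 -0.075  0.181] [ 180.   35. -174.] [ -24.  -49.  138.   19.   61. -125.]
1 70 0.1 [ 0.365 -0.075  0.281] [ 180.   35. -174.] None
1 90 0 [ 0.322 -0.079  0.138] [ 180.   55. -174.] None
1 90 0.1 [ 0.322 -0.079  0.238] [ 180.   55. -174.] None
-1 0 0 [ 0.564 -0.055  0.181] [180.  35.   6.] [ -7.  20.  80.  -8. 114.  76.]
-1 0 0.1 [ 0.564 -0.055  0.281] [180.  35.   6.] [ -7.  16.  74.  -9. 124.  75.]
-1 20 0 [ 0.509 -0.06   0.207] [180.  15.   6.] [-9.  2. 95. -4. 98. 75.]
-1 20 0.1 [ 0.509 -0.06   0.307] [180.  15.   6.] [ -9.  -1.  88.  -4. 108.  74.]
-1 45 0 [ 0.434 -0.068  0.21 ] [180. -10.   6.] [-15. -22. 116.   4.  78.  69.]
-1 45 0.1 [ 0.434 -0.068  0.31 ] [180. -10.   6.] [-15. -25. 107.   3.  88.  70.]
-1 70 0 [ 0.365 -0.075  0.181] [180. -35.   6.] [-24. -49. 138.  19.  61.  55.]
-1 70 0.1 [ 0.365 -0.075  0.281] [180. -35.   6.] None
-1 90 0 [ 0.322 -0.079  0.138] [180. -55.   6.] None
-1 90 0.1 [ 0.322 -0.079  0.238] [180. -55.   6.] None
```

```bash
cat >> pa.py <<'E'
def posh(phi,C,sg,h):
    hv=np.cos(h)*ex+np.sin(h)*ey; ang=-b+phi
    a=-UP*np.cos(ang)+hv*np.sin(ang)
    return C-a*L, orient(a,sg*np.cross(UP,hv))
E
python3 - <<'E'
from pa import *
for sg in(1,-1):
 for h in(-45,-70,-90):
  for phi in np.radians([0,45,90]):
    for dz in(0,.1):
      C=lane(0,-.085,.038+dz); P,o=posh(phi,C,sg,np.radians(h)); q=r.inverse_kinematics(P,o); print(sg,h,round(np.degrees(phi)),dz,P.round(3),o.round(0),None if q is None else np.round(q))
E
```

```text
1 -45 0 0 [ 0.55  -0.159  0.205] [180. -35. 138.] [-23.  18.  79.  12. 116. -69.]
1 -45 0 0.1 [ 0.55  -0.159  0.305] [180. -35. 138.] [-23.  15.  73.  13. 125. -66.]
1 -45 45 0 [ 0.453 -0.071  0.234] [180.  10. 138.] [-11. -19. 111.  -5.  80. -59.]
1 -45 45 0.1 [ 0.453 -0.071  0.334] [180.  10. 138.] [-11. -21. 102.  -5.  91. -60.]
1 -45 90 0 [0.369 0.004 0.162] [180.  55. 138.] None
1 -45 90 0.1 [0.369 0.004 0.262] [180.  55. 138.] None
1 -70 0 0 [ 0.514 -0.184  0.205] [180. -35. 113.] [-29.  12.  87.  22. 109. -50.]
1 -70 0 0.1 [ 0.514 -0.184  0.305] [180. -35. 113.] [-29.   8.  80.  23. 118. -46.]
1 -70 45 0 [ 0.463 -0.064  0.234] [180.  10. 113.] [ -9. -16. 108.  -9.  83. -31.]
1 -70 45 0.1 [ 0.463 -0.064  0.334] [180.  10. 113.] [ -9. -18.  99.  -8.  93. -33.]
1 -70 90 0 [0.419 0.04  0.162] [180.  55. 113.] [ 20. -16. 123. -57.  78.  12.]
1 -70 90 0.1 [0.419 0.04  0.262] [180.  55. 113.] [ 20. -24. 118. -55.  85.   2.]
1 -90 0 0 [ 0.48  -0.192  0.205] [-180.  -35.   93.] [-34.   4.  95.  28. 102. -36.]
1 -90 0 0.1 [ 0.48  -0.192  0.305] [-180.  -35.   93.] [-34.   0.  89.  29. 1
[... 935 characters left out ...]
 80.  23. 118. 134.]
-1 -70 45 0 [ 0.463 -0.064  0.234] [180. -10. -67.] [ -9. -16. 108.  -9.  83. 149.]
-1 -70 45 0.1 [ 0.463 -0.064  0.334] [180. -10. -67.] [ -9. -18.  99.  -8.  93. 147.]
-1 -70 90 0 [0.419 0.04  0.162] [180. -55. -67.] None
-1 -70 90 0.1 [0.419 0.04  0.262] [180. -55. -67.] None
-1 -90 0 0 [ 0.48  -0.192  0.205] [180.  35. -87.] [-34.   4.  95.  28. 102. 144.]
-1 -90 0 0.1 [ 0.48  -0.192  0.305] [180.  35. -87.] [-34.   0.  89.  29. 111. 149.]
-1 -90 45 0 [ 0.474 -0.061  0.234] [180. -10. -87.] None
-1 -90 45 0.1 [ 0.474 -0.061  0.334] [180. -10. -87.] None
-1 -90 90 0 [0.468 0.051 0.162] [-180.  -55.  -87.] None
-1 -90 90 0.1 [0.468 0.051 0.262] [-180.  -55.  -87.] None
```

Run:
```python
from pa import *
P,o=pose(0,C0,1); P2,_=pose(0,C0+UP*.12,1)
r.reach(P2,o); st(); r.servo_line(P,speed=.1); st()
r.grab(25); st()
P3,_=pose(0,C0+UP*.10,1); r.servo_line(P3,speed=.08); st()
snap("scene","s3.png",(200,90,420,280),3.5); snap("top","t3.png",(280,150,440,280),4)
```

```text
t 13.0 tcp [ 0.5643 -0.0549  0.3014] rpy [-180.   -34.9 -174.3] F [ 0.1 -0.   0.6] open 0.0876
t 14.3 tcp [ 0.5645 -0.0548  0.1817] rpy [-180.   -34.9 -174.3] F [-0.6 -0.3  0.5] open 0.0883
t 15.3 tcp [ 0.5643 -0.0548  0.1809] rpy [-180.   -35.  -174.2] F [ 0.3  0.4 -0.8] open 0.0264
t 16.7 tcp [ 0.5642 -0.0548  0.2801] rpy [ 180.   -35.1 -174.2] F [-0.2 -0.5 -0.3] open 0.0264
```

View pics/s3.png

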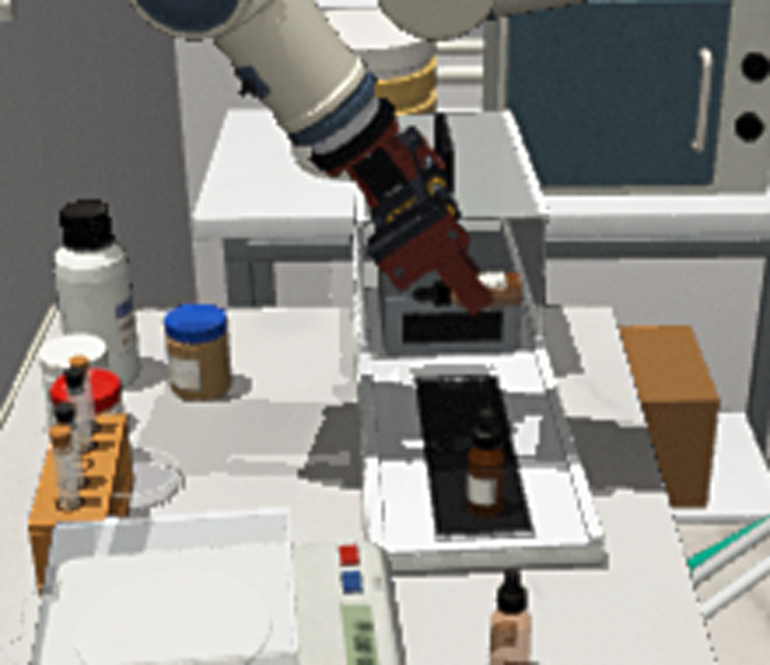

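Run:
```python
from pa import *
R=np.radians
P,o=posh(R(45),lane(0,-.06,.18),1,R(-45)); r.reach(P,o); st()
P,o=posh(R(90),lane(0,-.085,.038+.06),1,R(-75)); r.reach(P,o); st()
snap("scene","s4.png",(200,90,420,280),3.5); snap("top","t4.png",(280,150,440,280),4)
```

```text
t 17.6 tcp [ 0.4513 -0.0465  0.3759] rpy [-179.9    9.9  138.1] F [-0.3  0.7  0.1] open 0.0266
t 18.7 tcp [0.4314 0.0446 0.2221] rpy [-179.8   55.   108.2] F [ 0.4 -0.4  0.4] open 0.0268
```

View pics/s4.png

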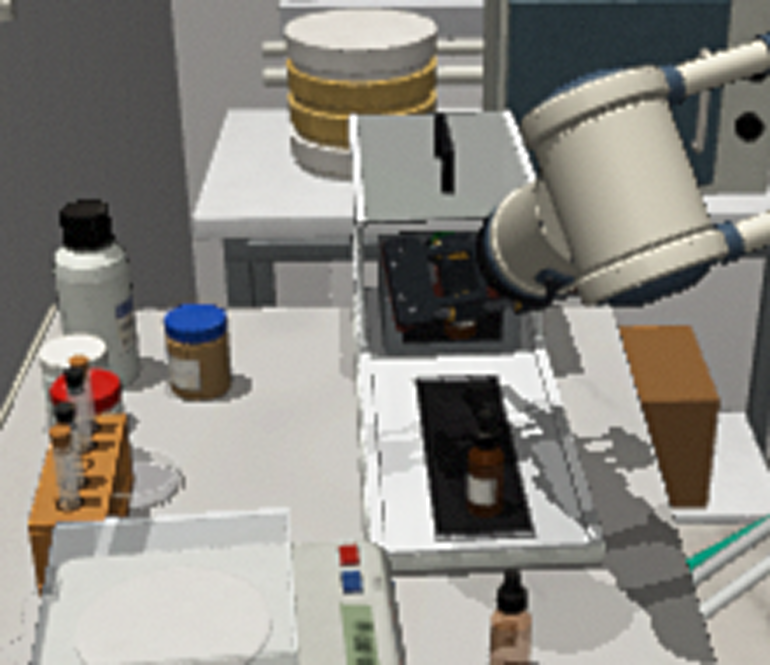

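View pics/t4.png

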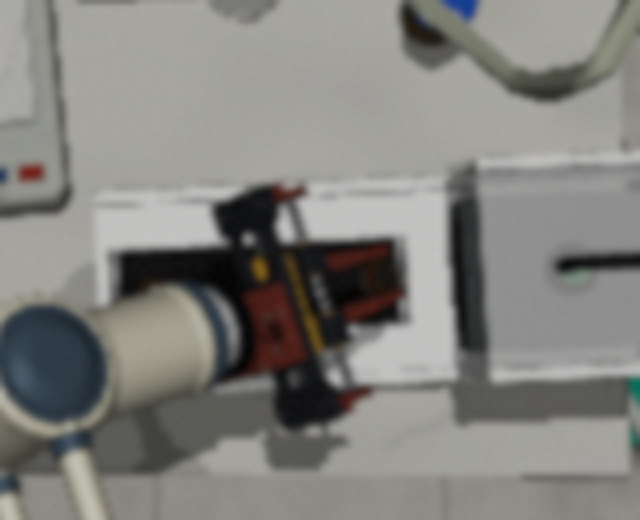

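Run:
```python
from pa import *
R=np.radians
for y in(-.085,-.095):
 for h in (-75,-65,-60):
  P,o=posh(R(90),lane(0,y,.038),1,R(h)); a=Ro.from_euler("xyz",o,degrees=True).as_matrix()[:,2]
  w=np.array([.4605,.0793,.113])-P; print(y,h,P, -w@a, np.linalg.norm(w-(w@a)*a), r.inverse_kinematics(P,o))
```

```text
-0.085 -75 [0.43097742 0.04457283 0.16237588] -0.008722757049824049 0.06662919719793467 [ 19.65971641 -11.93316881 119.77828187 -55.94722915  81.21208111
  15.68196041]
-0.085 -65 [0.40797089 0.03482135 0.16237588] -0.016323038610922946 0.08312155777343483 [ 19.22956384 -21.19714421 127.10064043 -57.4136737   73.92574924
   8.41608857]
-0.085 -60 [0.39719219 0.02847981 0.16237588] -0.021617075191337563 0.09252702210432003 [ 18.45254947 -26.36398468 130.75698027 -57.53409497  70.0335008
   3.92580735]
-0.095 -75 [0.43149555 0.03458626 0.16237588] -0.0008103558974618015 0.07264913727314047 [ 18.35828789 -12.56082541 120.30714829 -56.21868923  80.2388785
  14.89830936]
-0.095 -65 [0.40848902 0.02483478 0.16237588] -0.008898999845861892 0.08961242663211141 [ 17.75370156 -21.92196927 127.63125045 -57.53889998  72.83278999
   7.44843547]
-0.095 -60 [0.39771032 0.01849324 0.16237588] -0.014523010392175323 0.09933310155990638 [ 16.86755914 -27.13710042 131.27949627 -57.53641131  68.87193013
   2.81947023]
```

Run:
```python
from pa import *
R=np.radians
P,o=posh(R(90),lane(0,-.09,.038+.06),1,R(-65)); r.servo_line(P,o,speed=.1)
P,o=posh(R(90),lane(0,-.09,.038+.006),1,R(-65)); r.servo_line(P,o,speed=.08); s0=st()
for dz in (.004,.003,.002,.001,0,-.001,-.002,-.003):
    P,o=posh(R(90),lane(0,-.09,.038+dz),1,R(-65)); r.servo_line(P,o,speed=.02); r.wait(.15); s=st()
    if s["contact_force"][2]-s0["contact_force"][2]>2.0: break
snap("scene","s5.png",(280,150,400,280),5);snap("top","t5.png",(280,150,440,280),4)
```

```text
t 20.1 tcp [0.4084 0.0299 0.1687] rpy [180.  55. 118.] F [-1.  -0.  -0.3] open 0.0263
t 20.5 tcp [0.4083 0.0299 0.1666] rpy [179.9  55.  117.9] F [ 0.2  0.3 -0.5] open 0.0264
t 20.9 tcp [0.4082 0.0298 0.1654] rpy [-180.   55.  118.] F [ 0.3  0.7 -0.6] open 0.0264
t 21.3 tcp [0.4082 0.0298 0.1644] rpy [-180.   55.  118.] F [ 0.2  0.8 -0.3] open 0.0265
t 21.7 tcp [0.4082 0.0298 0.1634] rpy [180.  55. 118.] F [ 1.  -0.3 -0.2] open 0.0266
t 22.1 tcp [0.4082 0.0298 0.1624] rpy [180.  55. 118.] F [0.1 1.2 0.4] open 0.0264
t 22.5 tcp [0.4082 0.0298 0.1614] rpy [180.  55. 118.] F [ 0.1 -0.4  0.2] open 0.0266
t 22.9 tcp [0.4084 0.0298 0.1607] rpy [180.   55.  117.9] F [-0.3 -0.1  2. ] open 0.0267
```

View pics/s5.png

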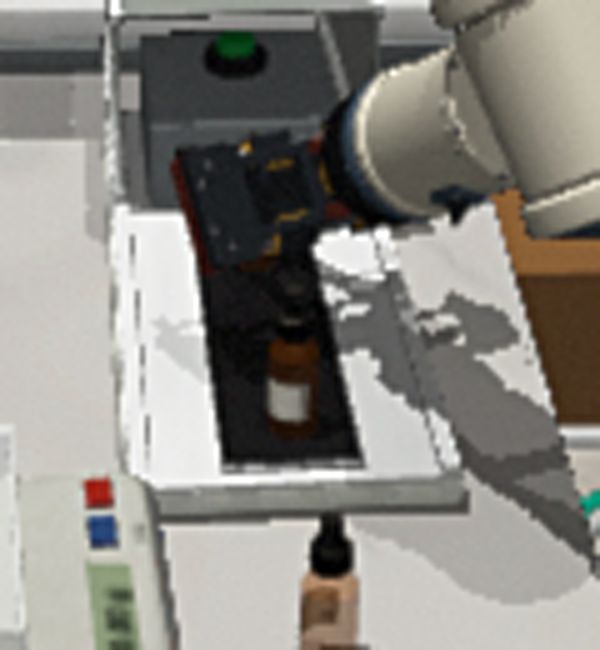

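View pics/t5.png

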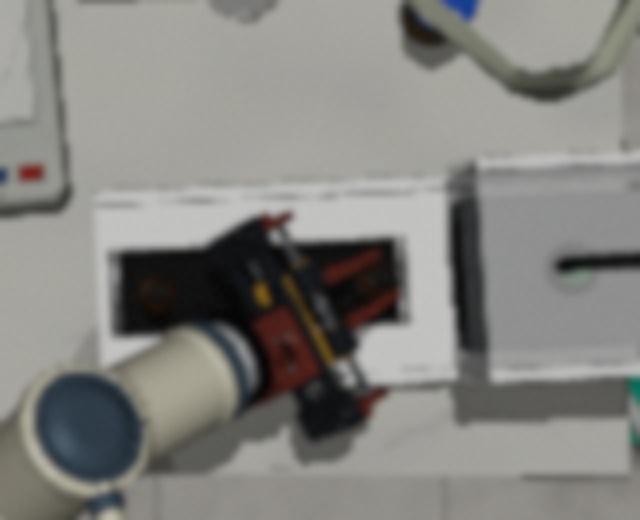

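Contact felt at roughly the expected height; the vial is upright between the fingers near (375,275) in the top crop. Release and back off.

Run:
```python
from pa import *
R=np.radians
r.let_go(); st()
s=r.sense(); a=Ro.from_euler("xyz",s["orientation"],degrees=True).as_matrix()[:,2]; p=s["tcp_pos"]
r.servo_line(p-a*.07,speed=.08); p=r.sense()["tcp_pos"]; r.servo_line(p+UP*.17,speed=.2)
c=lane(-.05,-.02)
r.reach([c[0],c[1],.45],[180,0,90+TH]); st()
d=snap("wrist","w6.png",None,1)
snap("scene","s6.png",(280,150,400,280),5)
```

```text
t 24.0 tcp [0.4082 0.0298 0.1604] rpy [180.  55. 118.] F [-0.8  0.9 -0.7] open 0.0879
t 26.9 tcp [ 0.422  -0.0295  0.4485] rpy [-1.798e+02  1.000e-01  9.300e+01] F [ 0.6  0.8 -0.8] open 0.0875
```

View pics/w6.png

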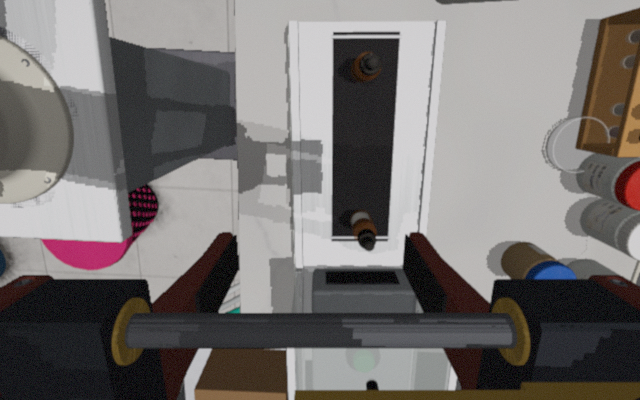

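View pics/s6.png

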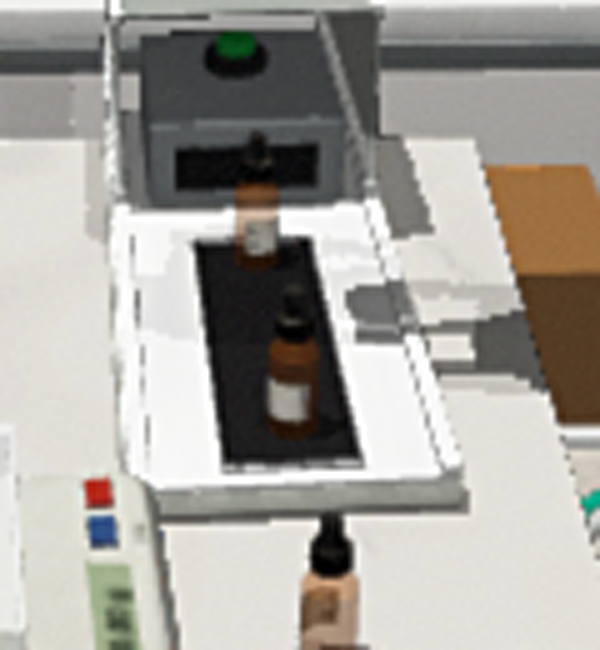

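Run:
```python
from h import *
d=snap("wrist"); 
for n,uv in [("a",(366.5,243)),("c",(371,63.5))]:
    X=ray(d,uv,.113); print(n,X,tol(X))
# dark tops of d,e
t=snap("top"); f=t["bgr"].astype(int)
for n,(x0,x1) in dict(d=(232,250),e=(262,278)).items():
    m=f[218:232,x0:x1].max(2)<50; ys,xs=np.nonzero(m); print(n,len(xs),xs.mean()+x0,ys.mean()+218,ray(t,(xs.mean()+x0,ys.mean()+218),.082))
s=snap("scene"); f=s["bgr"].astype(int)
for n,(x0,y0,x1,y1) in dict(e=(338,250,355,270),d=(340,278,358,298)).items():
    m=f[y0:y1,x0:x1].max(2)<60; ys,xs=np.nonzero(m); print(n,len(xs),xs.mean()+x0,ys.min()+y0, ys.max()+y0,ray(s,(xs.mean()+x0,ys.mean()+y0),.073))
```

```text
a [ 0.47147268 -0.08995514  0.113     ] [-0.00363157 -0.08297843  0.089     ]
c [0.45963078 0.08138282 0.113     ] [-0.00658002  0.08874295  0.089     ]
d 18 240.27777777777777 225.16666666666666 [0.4547367  0.33320335 0.082     ]
e 17 269.5882352941176 225.76470588235293 [0.4534765  0.23936781 0.082     ]
e 72 345.65277777777777 253 264 [0.45400753 0.24987882 0.073     ]
d 91 348.5934065934066 281 293 [0.45441874 0.34325027 0.073     ]
```

Run:
```python
from h import *
r.reach([.40,.18,.42],[180,0,90]); st()
d=snap("wrist","w7.png",None,1)
```

```text
t 28.1 tcp [0.4    0.1797 0.4202] rpy [180.   0.  90.] F [-0.  -0.4  0.6] open 0.0874
```

View pics/w7.png

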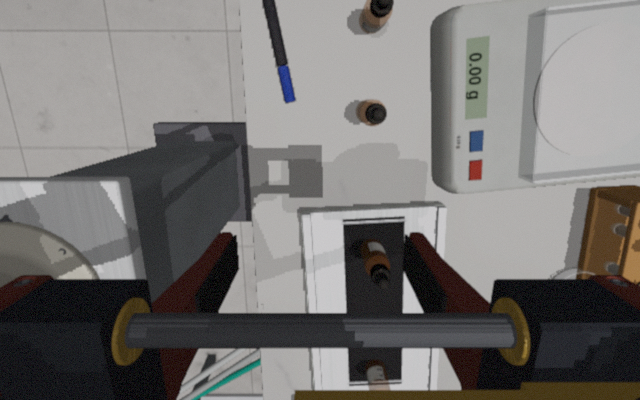

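Run:
```python
from h import *
d=snap("wrist","w8.png",(340,0,420,140),5)
for uv,z in [((377,113),.089),((371,112),.03),((381,5),.089)]: print(ray(d,uv,z))
print(proj(d,[.4545,.2395,.089]),proj(d,[.4545,.2395,0]),proj(d,[.454,.25,.089]),proj(d,[.454,.25,0]))
```

```text
[0.45154138 0.24503952 0.089     ]
[0.45471071 0.24367055 0.03      ]
[0.45079589 0.33207149 0.089     ]
[379.97034105 119.27534937] [366.9409146  114.68476136] [379.98935543 107.31740554] [366.8551682  105.33357147]
```

View pics/w8.png

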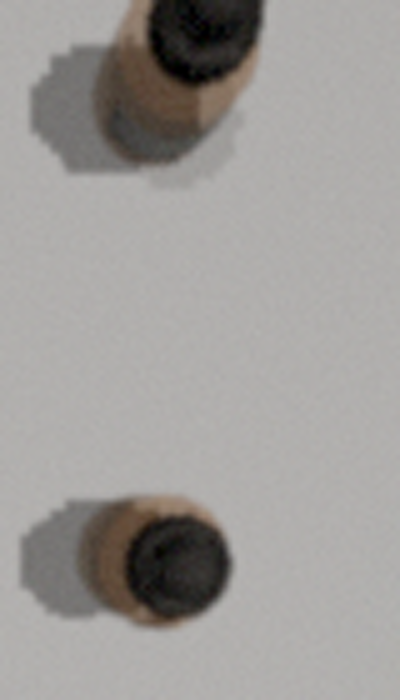

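```bash
cat > mv.py <<'E'
from h import *
def pick(x,y,zg=.050):
    r.reach([x,y,.163+.16],[180,0,180]); r.servo_line([x,y,.163+zg],speed=.12); st(); r.grab(25); s=st()
    r.servo_line([x,y,.163+zg+.02],speed=.08); st()
    snap("scene","pk.png",(280,150,400,330),4)
def place(lx,ly,zg=.050):
    s=r.sense(); x,y,_=s["tcp_pos"]; r.servo_line([x,y,.163+zg+.15],speed=.2); st()
    P=lane(lx,ly,.163+zg+.126); r.reach(P,[180,0,90+TH]); r.servo_line(lane(lx,ly,.163+zg+.03),speed=.15); s0=st()
E
python3 - <<'E'
from mv import *
pick(.4525,.2445)
E
```

```text
t 30.6 tcp [0.4528 0.2446 0.214 ] rpy [1.8e+02 1.0e-01 1.8e+02] F [ 0.3 -0.5 -0.8] open 0.0874
t 31.5 tcp [0.4525 0.2445 0.213 ] rpy [-180.   -0. -180.] F [0.2 0.1 0.5] open 0.0264
t 31.9 tcp [0.4527 0.2446 0.2342] rpy [ 1.799e+02  1.000e-01 -1.800e+02] F [ 0.1 -0.5 -1.7] open 0.0267
```

View pics/pk.png

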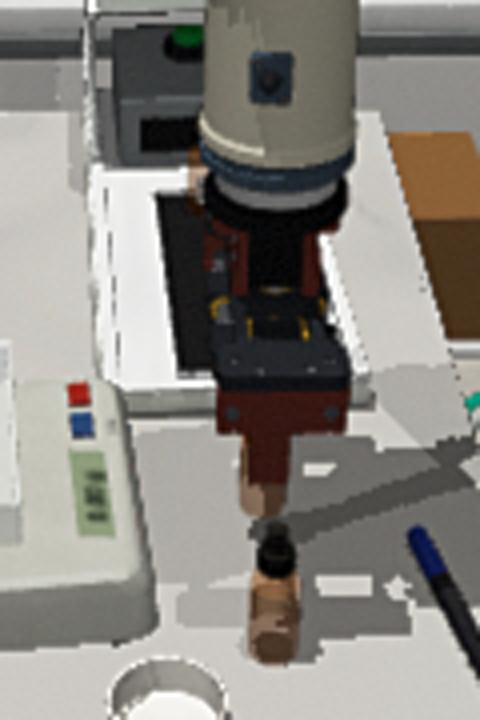

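Run:
```python
from mv import *
place(-.003,.035)
snap("scene","s8.png",(280,120,400,270),4)
```

```text
t 32.8 tcp [0.4525 0.2445 0.3613] rpy [-1.799e+02 -1.000e-01  1.800e+02] F [-0.9 -0.7 -0.7] open 0.0264
t 34.6 tcp [0.4662 0.0282 0.2679] rpy [179.9   0.   93. ] F [ 0.7 -0.1  0.5] open 0.0264
```

View pics/s8.png

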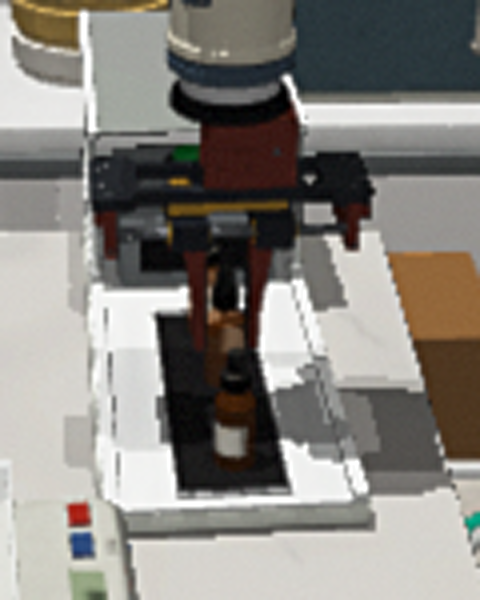

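Upright in the grip. Lower until contact and release.

```bash
cat >> mv.py <<'E'
def setdown(lx,ly,zg=.050,dzs=(.003,.002,.001,0,-.001,-.002,-.003)):
    r.servo_line(lane(lx,ly,.163+zg+.004),speed=.08); r.wait(.2); s0=st()
    for dz in dzs:
        r.servo_line(lane(lx,ly,.163+zg+dz),speed=.02); r.wait(.15); s=r.sense()
        if s["contact_force"][2]>1.8: break
    print(dz); st(); r.let_go(); p=r.sense()["tcp_pos"]; r.servo_line(p+UP*.15,speed=.12); st()
E
python3 - <<'E'
from mv import *
setdown(-.003,.035)
r.reach([.40,.18,.42],[180,0,90])
snap("wrist","w9.png"); snap("scene","s9.png",(280,150,400,300),4)
E
```

```text
t 35.3 tcp [0.4661 0.0279 0.2415] rpy [180.   0.  93.] F [-0.1 -0.8 -1.1] open 0.0268
-0.001
t 37.3 tcp [0.466  0.0279 0.2369] rpy [180.   0.  93.] F [-2.7  0.3  5. ] open 0.0266
t 39.7 tcp [0.466  0.0279 0.385 ] rpy [-179.9   -0.    93. ] F [0.3 0.9 0.2] open 0.0878
```

View pics/s9.png

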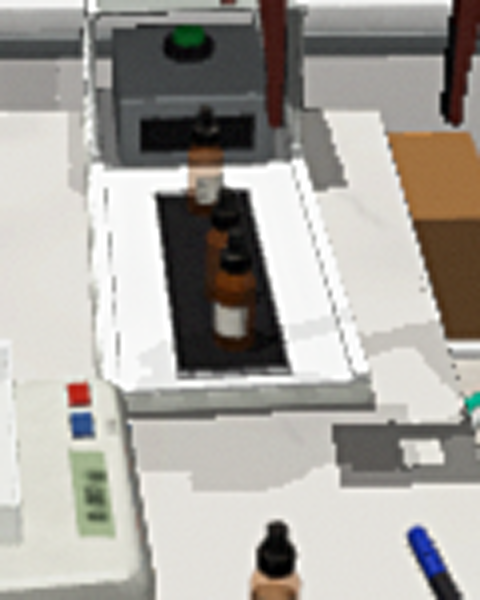

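Run:
```python
from mv import *
pick(.455,.338)
place(-.003,-.024)
snap("scene","s10.png",(280,120,400,270),4)
```

```text
t 42.8 tcp [0.4553 0.3382 0.2141] rpy [1.799e+02 1.000e-01 1.800e+02] F [-1.1 -0.1  1.1] open 0.0879
t 43.8 tcp [0.455  0.338  0.2129] rpy [-180.   -0. -180.] F [-0.2 -0.9 -0. ] open 0.0263
t 44.2 tcp [0.4553 0.3382 0.2343] rpy [ 1.799e+02  1.000e-01 -1.800e+02] F [-0.1  0.  -0.9] open 0.0267
t 45.1 tcp [0.455  0.338  0.3613] rpy [-1.799e+02 -1.000e-01 -1.800e+02] F [-1.   0.6 -1.3] open 0.0264
t 47.2 tcp [ 0.4693 -0.0308  0.268 ] rpy [179.9   0.   93. ] F [-0.2  0.5 -0.2] open 0.0267
```

View pics/s10.png

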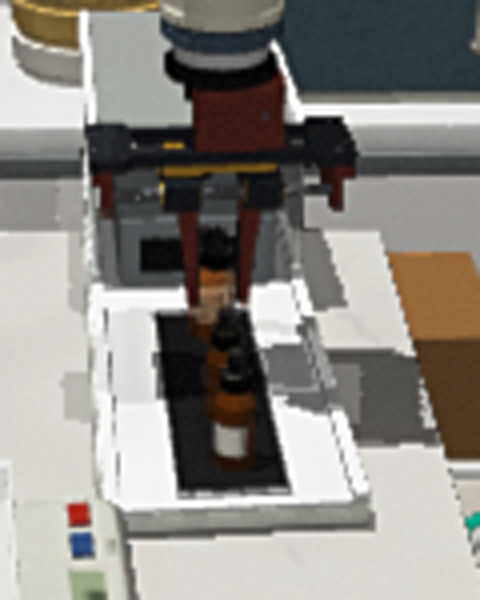

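View pics/pk.png

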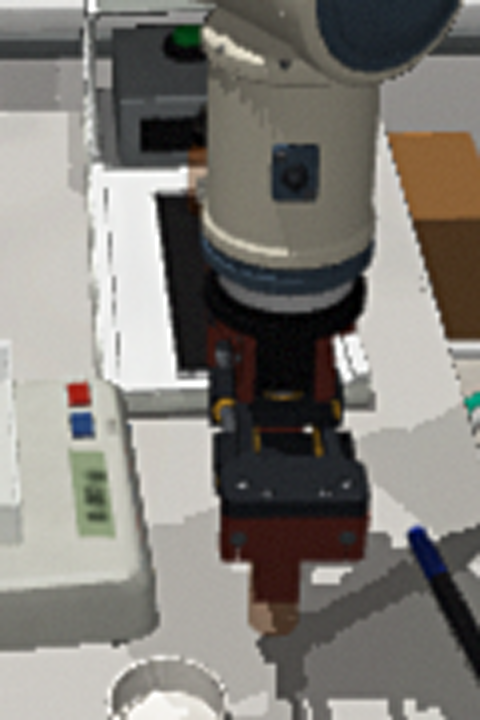

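Run:
```python
from mv import *
setdown(-.003,-.024)
c=lane(-.05,-.02)
r.reach([c[0],c[1],.45],[180,0,90+TH])
snap("wrist","w11.png",(260,0,500,280),2.5); snap("scene","s11.png",(280,150,400,300),4)
```

```text
t 48.0 tcp [ 0.4692 -0.0311  0.2415] rpy [180.   0.  93.] F [-0.4 -0.3  0.3] open 0.0267
-0.001
t 50.0 tcp [ 0.4691 -0.031   0.2369] rpy [180.   0.  93.] F [-2.7  0.7  6.1] open 0.0264
t 52.4 tcp [ 0.469 -0.031  0.385] rpy [-179.9   -0.    93. ] F [-0.2 -0.2 -0.4] open 0.088
```

View pics/s11.png

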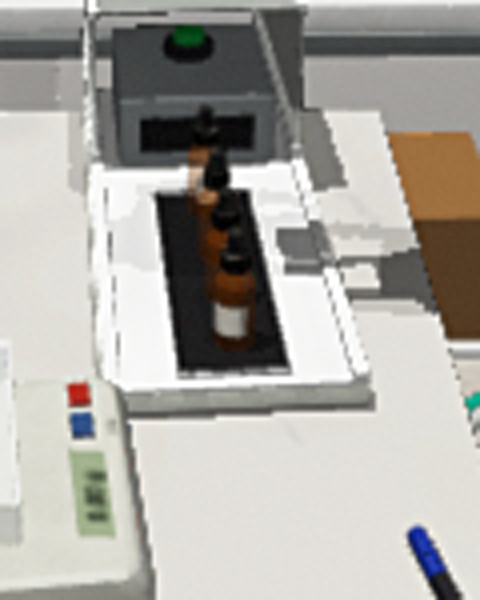

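View pics/w11.png

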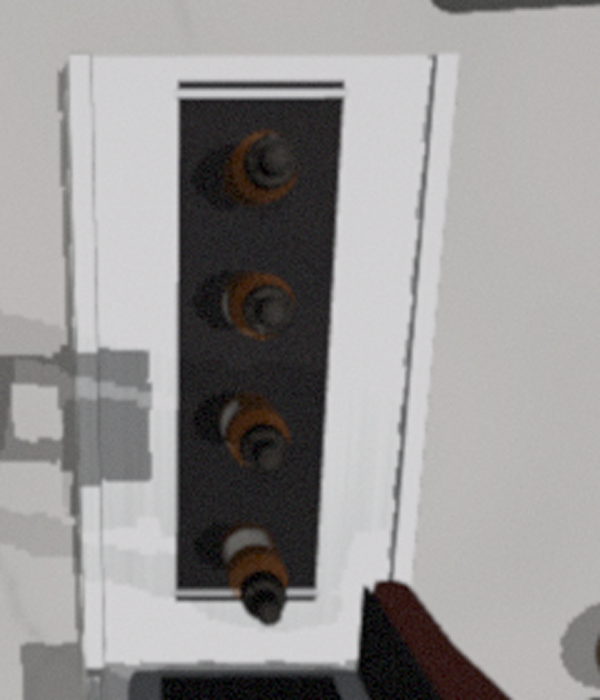

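Run:
```python
from h import *
o=[180,0,90+TH]
H=np.array([.4846,-.2680,.362])
r.reach(H+UP*.09,o); r.servo_line(H,speed=.12); r.grab(20); st()
p0=r.sense()["tcp_pos"]; p0[2]=.362
r.servo_line(p0+ey*.278,speed=.1); st()
for k in (.283,.286,.288,.290,.292,.294,.296):
    r.servo_line(p0+ey*k,speed=.03); s=st()
    if abs(s["contact_force"]@ey)>11: break
snap("scene","s12.png",(260,110,420,260),4)
```

```text
t 56.0 tcp [ 0.4846 -0.268   0.362 ] rpy [180.  -0.  93.] F [ 0.6 -0.2 -0.6] open 0.0116
t 58.9 tcp [0.4697 0.0101 0.362 ] rpy [-179.9   -0.    93. ] F [-5.  -0.8  2.3] open 0.0114
t 59.2 tcp [0.4695 0.0153 0.3619] rpy [-1.799e+02 -1.000e-01  9.300e+01] F [-4.8  0.7  1.4] open 0.0113
t 59.5 tcp [0.4693 0.0182 0.362 ] rpy [-1.799e+02 -1.000e-01  9.300e+01] F [-6.2  0.2  0.9] open 0.0114
t 59.7 tcp [0.4692 0.0202 0.362 ] rpy [-179.9   -0.    93. ] F [-5.9 -0.9  1.2] open 0.0117
t 60.0 tcp [0.4691 0.0216 0.362 ] rpy [-179.9    0.    92.9] F [-4.9 -3.9  2.3] open 0.0113
t 60.2 tcp [0.4691 0.0224 0.362 ] rpy [-179.9    0.3   92.8] F [ -4.7 -12.2   1.9] open 0.0117
```

View pics/s12.png

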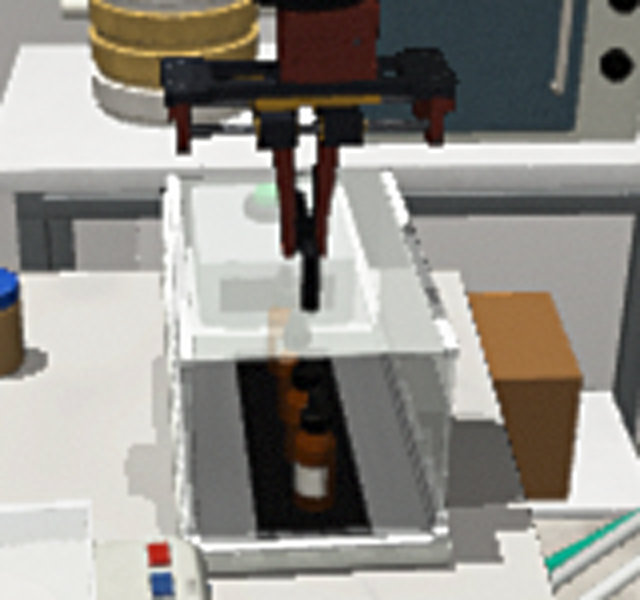

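Run:
```python
from h import *
p=r.sense()["tcp_pos"]; r.let_go(); r.servo_line(p+UP*.1,speed=.15); st()
K=np.array([.486,-.251])
r.reach([K[0]-.03,K[1]-.12,.42],[180,0,90+TH]); r.grab(10); st()
d=snap("wrist","w13.png"); f=d["bgr"].astype(int)
g=(f[:,:,1]>60)&(f[:,:,1]-f[:,:,2]>40)&(f[:,:,1]-f[:,:,0]>20)
n,l,s,c=cv2.connectedComponentsWithStats(g.astype(np.uint8))
for i in range(1,n):
    if s[i][4]>40: print(s[i],c[i],ray(d,c[i],.094))
t=snap("top","t13.png",(220,110,480,280),3)
```

```text
t 62.3 tcp [0.4692 0.0224 0.461 ] rpy [-179.9   -0.    93. ] F [0.1 0.1 0.3] open 0.088
t 65.1 tcp [ 0.456 -0.371  0.42 ] rpy [180.   0.  93.] F [-1.2  0.1 -0.2] open 0.0005
[347  25  32  35 854] [362.41334895  42.09601874] [ 0.48474662 -0.2453618   0.094     ]
```

```bash
python3 -c "
import cv2;cv2.imwrite('pics/w13b.png',cv2.resize(cv2.imread('pics/w13.png'),(800,500)))"
```

```text
(no output)
```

View pics/w13b.png

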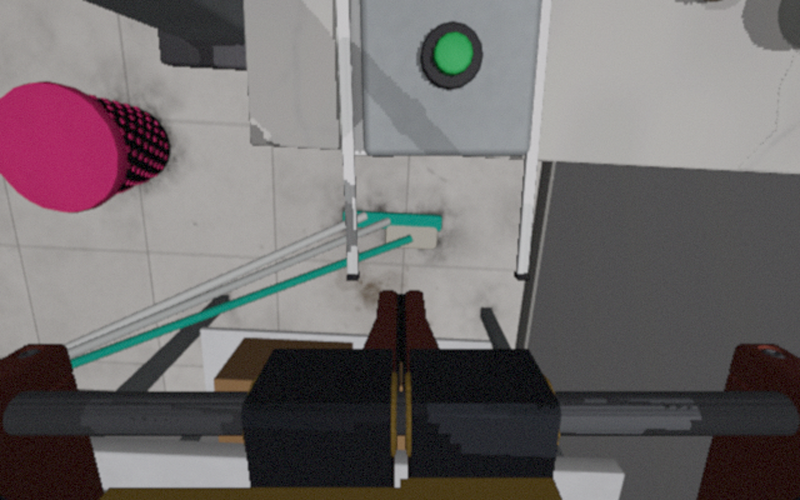

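View pics/t13.png

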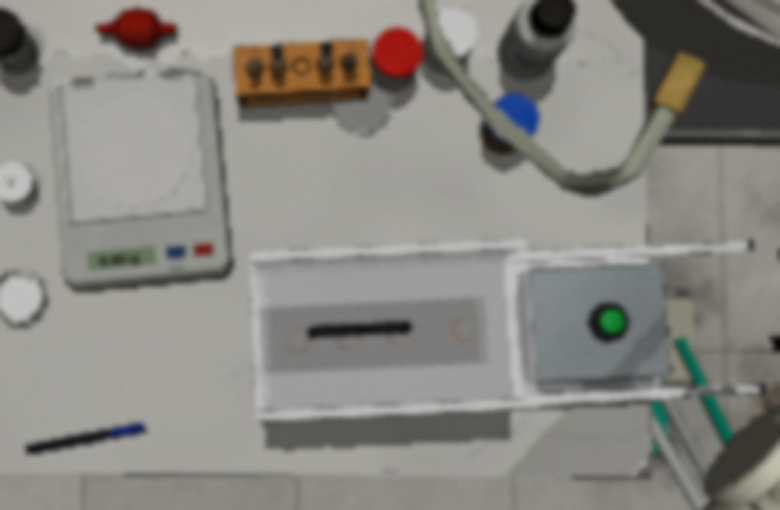

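Run:
```python
from h import *
d=r.snapshot("wrist"); t=r.snapshot("top")
for z in (.09,.1,.105,.11,.12): print(z,ray(d,(362.4,42.1),z)[:2],ray(t,(423.5,216.45),z)[:2])
```

```text
0.09 [ 0.48516201 -0.24474623] [ 0.48635091 -0.25227909]
0.1 [ 0.4840988  -0.24628661] [ 0.48579075 -0.24956972]
0.105 [ 0.48356719 -0.24705681] [ 0.48551067 -0.24821504]
0.11 [ 0.48303558 -0.247827  ] [ 0.4852306  -0.24686035]
0.12 [ 0.48197236 -0.24936738] [ 0.48467044 -0.24415098]
```

Run:
```python
from h import *
K=np.array([.4845,-.2475])
T=lambda z:[K[0],K[1],.182+z]
r.reach(T(.17),[180,0,90+TH]); r.servo_line(T(.118),speed=.1); st()
z=.118
while z>.085:
    z-=.001; r.servo_line(T(z),speed=.03); r.wait(.05); s=r.sense(); F=s["contact_force"][2]; print(round(z,4),(s["tcp_pos"][2]-.182).round(4),F.round(1))
    if F>11: break
r.wait(.4); st(); snap("scene","s14.png",(260,110,420,260),4)
```

```text
t 66.6 tcp [ 0.4845 -0.2478  0.3004] rpy [180.    0.   92.9] F [-0.3 -0.7  0.6] open 0.0007
0.117 0.1176 0.8
0.116 0.116 0.5
0.115 0.1149 -0.3
0.114 0.114 -0.7
0.113 0.1129 0.3
0.112 0.1119 0.9
0.111 0.1109 -0.4
0.11 0.11 -0.4
0.109 0.1089 -0.1
0.108 0.1082 0.5
0.107 0.1072 2.0
0.106 0.1061 2.6
0.105 0.1051 1.8
0.104 0.1041 1.9
0.103 0.1031 4.1
0.102 0.1023 5.3
0.101 0.1022 8.5
0.1 0.1021 12.7
t 72.4 tcp [ 0.4844 -0.2475  0.2841] rpy [1.799e+02 1.000e-01 9.300e+01] F [-2.8  1.4 13.4] open 0.0006
```

View pics/s14.png

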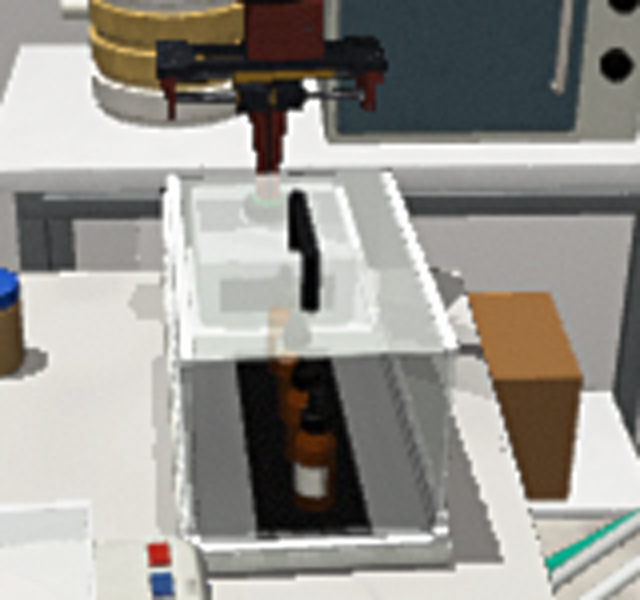

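Key bottomed out (about 6 mm of travel, then a hard stop at 13 N). Retract, make a final check and hand in.

Run:
```python
from h import *
p=r.sense()["tcp_pos"]; r.servo_line(p+UP*.17,speed=.12); p=r.sense()["tcp_pos"]
r.reach([.35,-.45,.42],[180,0,60]); st()
snap("scene","s15.png",(180,110,420,340),3.3)
snap("top","t15.png",(220,110,480,280),3)
```

```text
t 75.0 tcp [ 0.3506 -0.4494  0.4203] rpy [180.   -0.   60.1] F [-0.2  0.4 -0.7] open 0.0006
```

View pics/s15.png

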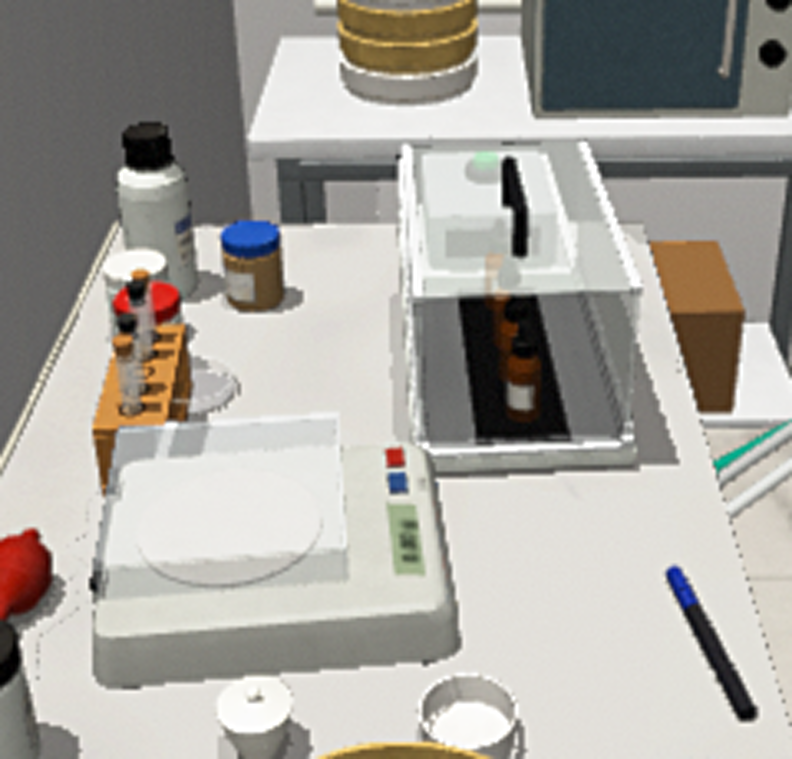

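View pics/t15.png

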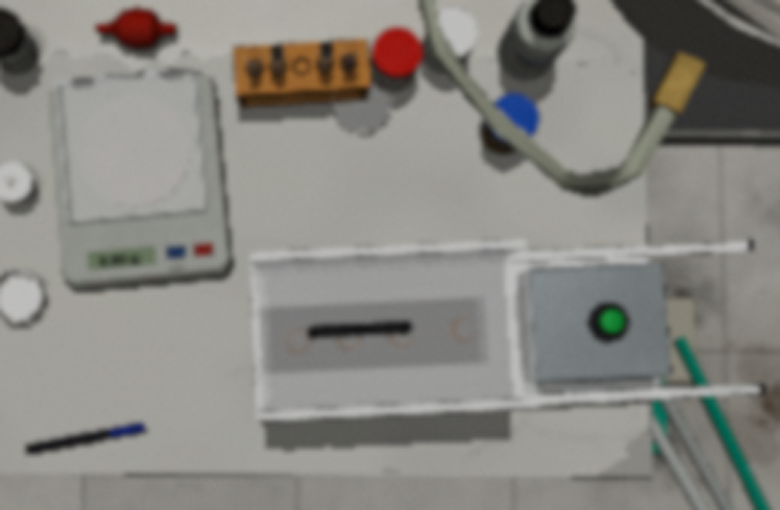

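The guard is shut with four vials standing under it: their rings show at (297,341), (345,341), (398,335) and (460,328) in the top crop. The bystanders have not moved.

```bash
python3 -c "
from station import r
print(r.hand_in())"
```

```text
the job is handed in; nothing more can be done
None
```

The vial lane is ready and the job is handed in; my final checks passed, and I saw no sign of the grip slackening.

- **Guard open:** I slid it until it hit its stop, about 0.289 m of travel.
- **Vials:** I stood the one fallen vial upright on the belt. Both vials waiting on the worktop went into the gaps, next to the one already standing. The pictures show all four upright and wholly on the belt, roughly 50–60 mm apart.
- **Guard shut:** I slid it back to its stop. In the last top view its ends and handle are within about 1 mm of where they started.
- **Start key:** I pressed it straight down until it bottomed out, after about 6 mm of travel, with 13 N at the stop. I then moved the arm clear.
- **Rest of the bench:** the last pictures, taken at about 75 s, show the balance, crucible, marker and jar where they were.

One disagreement came up on the way: single-view position estimates for the waiting vials and the key differed by 5–10 mm between cameras. I took fresh wrist-camera views, and combined two views for the key, before acting.

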